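Open the turbine rig's guard gate and hold it wide

TASK

Open the guard gate of the small turbine test rig so that the engine's intake can be reached: first squeeze the post catch (the two ears on top of the latch post) fully together, where it stays, and only then squeeze the grip on top of the gate fully together, and with it swing the gate towards the robot, past its detent. Finish while holding the gate by its squeezed grip, still and wide open, at least 70 degrees from shut: the program ends without letting go, since the gate is sprung and would swing back. Leave the other things on the deck and table where they are.

Things in the scene. Friction and masses are not known exactly. Their poses are not given: they have to be found in the camera images.
- post_catch (a point): midpoint between the two upright black ears of the post catch, on the aluminium post at the shut gate's free (robot's right) end; at half ear height, 192 mm above the table. Fixed to the level rig; axes are the rig's: x away from the robot, y along the shut gate to its hinge, z up. The ears face each other along y: 56 mm over their outsides when out, 38 mm fully squeezed
- ear_inner (a joint): how far the post catch's ear nearest the gate, which carries the bolt, is squeezed in, m: 0 out, 0.009 fully in at its stop (the other ear moves likewise, on its own). Stiff (5 N an ear), no spring: stays where left. Each ear is 30 mm long in rig x, 8 mm thick in y, 46 mm high (169 to 215 mm above the table). The flat steel bolt below the ears holds the gate until about 6 mm
- gate_grip (a point): midpoint between the two upright black paddles of the squeeze grip on the gate's top rail, at half paddle height, 192 mm above the table; 115 mm from the post catch along the shut gate, 165 mm from the hinge axis. Turns with the gate: x is the gate's normal (away from the robot when shut), y along the gate to the hinge. Paddles face each other along y: 56 mm over outsides when out, 38 mm squeezed
- paddle_outer (a joint): how far the grip's paddle at the gate's free end, which carries its bolt, is squeezed in, m: 0 out, 0.009 fully in at its stop (the other paddle moves likewise, on its own). Sprung: 6 N to start, 10 N when in; comes back out when let go. The bolt keeps the gate shut until about 6 mm. Each paddle is 30 mm long along the gate's normal, 8 mm thick, 46 mm high (169 to 215 mm above the table)
- paddle_inner: the grip's other paddle, the one nearer the hinge. Its origin lies on the hinge axis at table level, its y axis runs along the gate to the hinge
- gate_hinge (a point): point on the gate's upright hinge axis, 192 mm above the table; axes as gate_grip. The gate is a steel wire frame, 230 mm from hinge axis to free edge, 40 to 165 mm above the table; things up to 20 mm high pass under it
- gate (a joint): gate angle, rad: 0 shut, up to 1.45 at its stop; it swings towards the robot, clockwise seen from above (gate heading = rig yaw minus angle). A spring closes it: 1 N at the grip when shut, 2 N wide. The detent (sprung ball and nose by the hinge) acts from 0.5 to 1.1 rad, adding up to about 5 N at the grip; let go beyond it, the gate falls back to about 1.1
- pump: fuel pump: grey block with a black motor, 90 x 44 x 44 mm, lying on the deck in front of the latch post; bystander; origin under its middle
- wrench: small wrench, 130 mm, lying flat on the deck under the gate's sweep (the gate passes over it); bystander
- tape: black tape roll, 60 mm across, 20 mm high, on the deck in front of the hinge side; bystander; origin under its middle
- jar: small jar, 48 mm across, 70 mm high, on the deck outside the right-hand screen; bystander; origin under its middle
- driver: screwdriver lying on the table to the right; bystander
- spool: black spool, 90 mm across, 53 mm high, on the table at one side; bystander; origin under its middle
- cup: white mug, 72 mm across, 85 mm high, on the table at the other side; bystander; origin under its middle

How it is judged:
By the outcome, as a careful person would: the job done as asked, in the order asked, and still so for the second after the job is handed in, while the arm keeps its last pose, push and grip.
It also fails if it takes over 48 s, if anything falls off the work surface, if the arm or the gripper's body presses on something with over 40 N, if the wrist force passes 120 N, or if a joint passes its speed limit or range.

ROBOT

A 6-joint arm with a two-finger parallel gripper is mounted at the origin on the work surface. World frame = base frame: x ahead of the robot, y to its left, z up, the work surface at z = 0. Lengths are in mm, angles in rad, forces in N, time in s.
With the tool pointing down it reaches from about 400 to 925 mm from the base axis. Payload 12.5 kg.
Tool frame: the origin (TCP) lies on the mounting face of the last link; the fingertips stand 190 mm ahead of it and the grasp point (between the pads) lies 171 mm ahead of it; x points along the fingers, y is the direction in which the jaws open and shut, and the axes are right-handed (so a half turn about x gives the same grasp; the last joint's range is limited). The gripper opens to 95 mm and grips with 3 to 60 N. Pads are 20 mm wide; open, the fingers measure 119 mm over their backs; the gripper's body (75 mm by 180 mm) begins 59 mm behind the grasp point.
Start: joints at [1.054, 0.491, 1.559, -0, 1.092, -0.106], TCP at [249.566, 573.011, 404.761] pointing down, gripper open.
Joint ranges: [-3.1, 3.1], [-0.84, 2.19], [0.05, 2.79], [-1.13, 4.28], [0.06, 2.93], [-2.69, 2.69]. Speed limits (rad/s): [2.22, 2.22, 2.79, 3.14, 3.14, 3.14].

INTERFACE

Orientations are given as [roll, pitch, yaw] about the fixed x, y, z axes, in that order (R = Rz(yaw) Ry(pitch) Rx(roll)).
In Python, from cell import env, eyes gives the robot as it stands. The module is installed in compiled form; this text tells all that it offers.
- The arm moves only by the tool jog_arm, never from a script. Its argument "deltas" is one flat list of numbers, 7 for each row, row after row: the shift along the tool's x, y, z in mm, then the turn, a rotation vector about the tool's x, y, z in rad, then the opening, from 0 (shut) to 1 (fully open). A call has 1 to 10 rows; each row shifts and turns the pose as measured when the row begins, along the tool's axes as they then stand; what a row does not reach is not made up. A row lasts 1/8 s, in which the tool goes at most 62.5 mm and 10.7 degrees, less where a joint would pass 70% of its speed; a pose out of reach is approached as far as the arm can. A call is refused whole if a number of a shift passes 62.5 or a number of a turn 0.188, either way. A call with a gripper value outside its range is refused whole. The fingers move at their own pace and stop on an object; the grip force is fixed at half the most. Time passes only in rows, so rows that do not move let the fingers close. It gives the time, the measured TCP pose, the force and the opening at its end, in the units of the state.
- env.state(): the state, without advancing time (a new reading comes with each control period).
- eyes.read_camera(name): name is "side" or "top"; returns a dict with "image" (384x512x3 uint8, red, green, blue), "fovy" (degrees; the focal length in pixels is half the picture's height over the tangent of half this angle, whatever the lens; pixels are square), "cx", "cy" (the principal point, pixels), "dist" ([k1, k2, p1, p2, k3] as OpenCV has them; the pictures are not rectified), "world_from_camera" (4x4, takes a point from camera to world coordinates). Camera axes: x right, y up, looking along -z (the intrinsics and any distortion apply to the point x, -y, -z); pixel columns grow to the right and rows downward; lengths in mm; the calibration is good to about 2 mm. A picture is of the moment at which its call begins. There is no depth.
- env.job_done(): hands the job in, once; it reports no verdict.
The state is a dict: "t": time; "joints": joint angles; "qvel": joint speeds; "tau": joint torques, N m; "eef_pos": TCP position; "tcp_rot": TCP orientation; "ft_force": force on the tool from outside, world axes, zero at the start; "moment": the same for the moment, N m; "opening": opening from 0.0 (shut) to 1.0 (fully open).
Only numpy, scipy, OpenCV 4.12 (cv2) and the standard library are available. Lean on these libraries where they do the work, as an engineer would, in place of code of your own. Each camera call takes 0.05 s, during which the arm holds its last target.

## Working session

There is one attempt and no reset: what is moved stays moved. The work goes in short steps, Python scripts to look and compute and a tool call to move; the robot and the scene stay as the last step left them, time stands still between calls to the robot, and variables do not carry over. Pictures are saved under pics/ and viewed, and the job is handed in when it is done.

Besides the shell and the picture viewer there is one more tool, called after "Request:" by a JSON object that holds its "name" and its "arguments", one argument or row to a line. jog_arm: Moves the arm, as the interface text tells. Its arguments: {"type":"object","properties":{"deltas":{"type":"array","items":{"type":"number"}}},"required":["deltas"]}

```bash
mkdir -p pics
cat > h.py <<'E'
import numpy as np, cv2, pickle
def snap(name,tag):
    from cell import eyes
    d=eyes.read_camera(name)
    d={k:np.array(v) for k,v in d.items()}
    pickle.dump(d,open(f'pics/{tag}.pkl','wb'))
    cv2.imwrite(f'pics/{tag}.png',d['image'][:,:,::-1])
    return d
def load(tag): return pickle.load(open(f'pics/{tag}.pkl','rb'))
def K(d):
    h=d['image'].shape[0]; f=h/2/np.tan(np.radians(float(d['fovy']))/2)
    return np.array([[f,0,float(d['cx'])],[0,f,float(d['cy'])],[0,0,1]])
def ray(d,uv):
    p=cv2.undistortPoints(np.array([[uv]],float),K(d),d['dist'].astype(float))[0,0]
    T=d['world_from_camera']; v=T[:3,:3]@np.array([p[0],-p[1],-1]); return T[:3,3],v/np.linalg.norm(v)
def onz(d,uv,z):
    o,v=ray(d,uv); return o+v*(z-o[2])/v[2]
def proj(d,P):
    T=np.linalg.inv(d['world_from_camera']); c=(T[:3,:3]@np.atleast_2d(P).T).T+T[:3,3]
    c=c*np.array([1,-1,-1]); return cv2.projectPoints(c,np.zeros(3),np.zeros(3),K(d),d['dist'].astype(float))[0][:,0]
def tri(obs):
    A=np.zeros((3,3));b=np.zeros(3)
    for d,uv in obs:
        o,v=ray(d,uv);M=np.eye(3)-np.outer(v,v);A+=M;b+=M@o
    return np.linalg.solve(A,b)
E
python3 - <<'E'
from h import *
from cell import env
for n in('side','top'):
    d=snap(n,n+'0'); print(n,d['fovy'],d['world_from_camera'].round(2).tolist(),d['dist'])
    cv2.imwrite(f'pics/{n}0b.png',cv2.resize(d['image'][:,:,::-1],(800,600),interpolation=cv2.INTER_CUBIC))
print(env.state())
E
```

```text
side 51.011286827783984 [[0.95, 0.18, -0.25, 191.71], [-0.31, 0.51, -0.81, -1191.87], [-0.02, 0.84, 0.54, 902.74], [0.0, 0.0, 0.0, 1.0]] [-0.08208318  0.          0.          0.          0.        ]
top 49.454722936387775 [[-0.01, 1.0, -0.09, 447.49], [-1.0, -0.01, -0.0, -40.88], [-0.0, 0.09, 1.0, 1423.4], [0.0, 0.0, 0.0, 1.0]] [-0.13857898  0.          0.          0.          0.        ]
{'t': 0.1, 'joints': array([ 1.05438775e+00,  4.91478708e-01,  1.55937110e+00, -2.98584026e-05,
        1.09170740e+00, -1.05628134e-01]), 'qvel': array([-0.00196728, -0.00202616, -0.00192884, -0.00025569, -0.00066709,
       -0.00014154]), 'tau': array([ 3.47335808e-03, -6.13626480e+01, -2.58613050e+01,  6.93929032e-02,
        4.70562279e-02, -8.62302613e-05]), 'eef_pos': array([249.56229132, 572.98402082, 404.2388754 ]), 'tcp_rot': array([-1.64897458,  1.56983141, -2.05974125]), 'ft_force': array([ 0.0459207 , -0.97612007, -0.48323928]), 'moment': array([-0.04721047,  0.04115497,  0.00280867]), 'opening': 0.9987716810474303}
```

View pics/top0b.png

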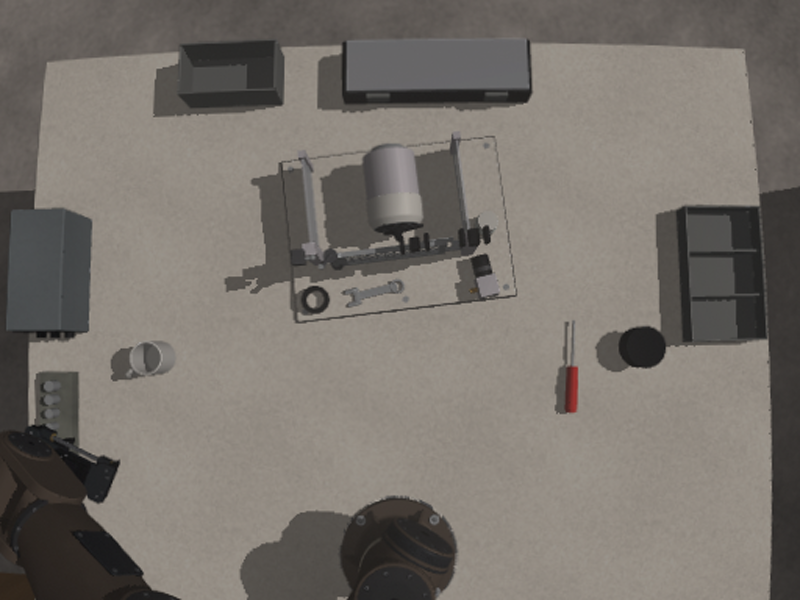

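View pics/side0b.png

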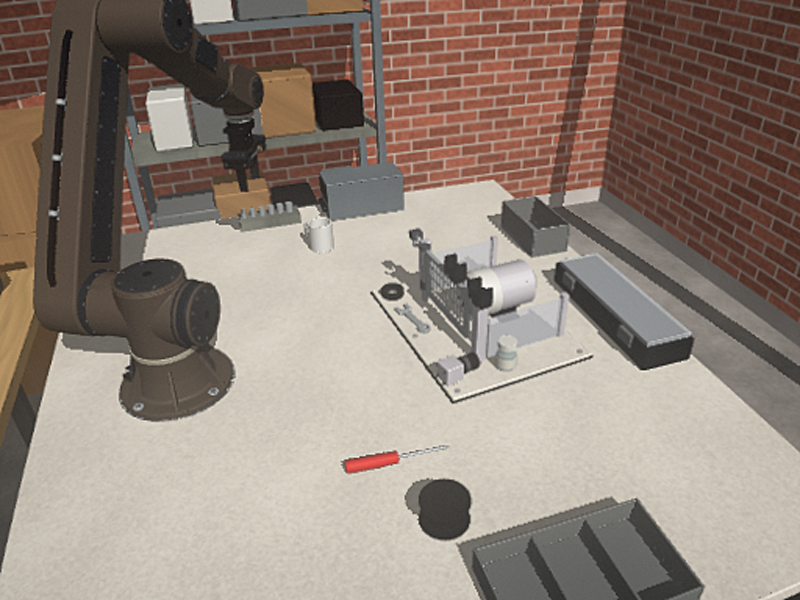

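The top view shows the rig around (400,230), with the latch ears near (475,237) and the grip paddles near (420,242). The side view shows both black ear pairs near (480,290) and (455,265). I'll zoom in on both.

Run:
```python
from h import *
d=load('top0'); c=d['image'][125:215,170:340,::-1]; cv2.imwrite('pics/topc.png',cv2.resize(c,None,fx=4.7,fy=4.7,interpolation=cv2.INTER_CUBIC))
d=load('side0'); c=d['image'][140:260,230:390,::-1]; cv2.imwrite('pics/sidec.png',cv2.resize(c,None,fx=5,fy=5,interpolation=cv2.INTER_CUBIC))
```

```text
(no output)
```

View pics/topc.png

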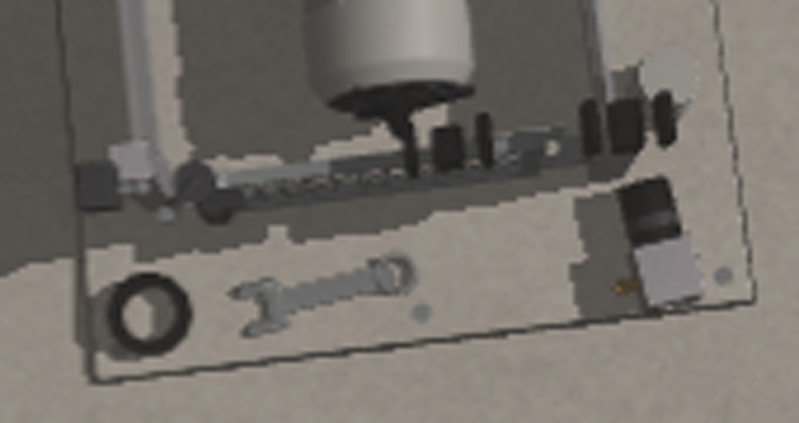

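View pics/sidec.png

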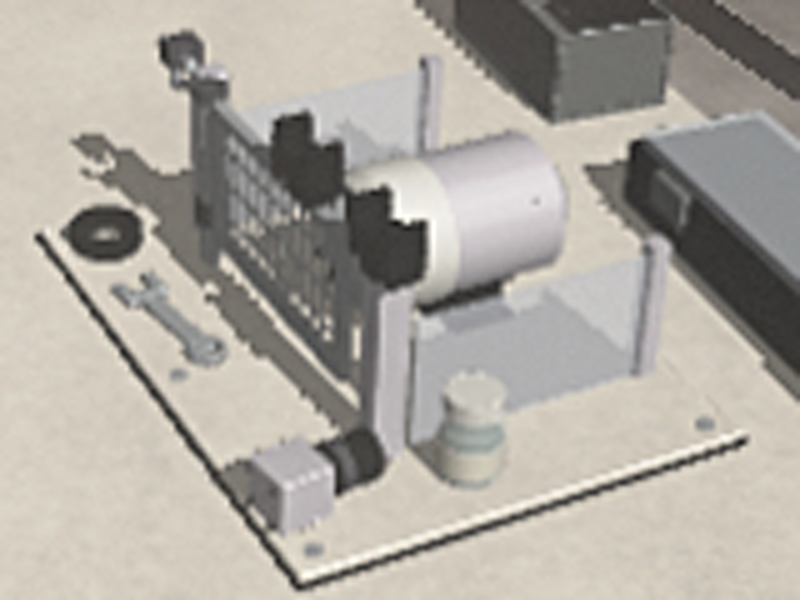

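Run:
```python
from h import *
d=load('top0'); g=d['image'].max(2)
print(g[144:166,252:318:1][:, :].tolist().__len__())
for r in range(144,166): print(r,' '.join('%3d'%x for x in g[r,254:286]))
print()
for r in range(142,164): print(r,' '.join('%3d'%x for x in g[r,290:318]))
print('deck corners z10',onz(d,(170+90/4.7,125+380/4.7),10),onz(d,(170+755/4.7,125+298/4.7),10))
```

```text
22
144  40  36  37  41  41  40  41  40  39  46  48  42  42  38  40  40  42  81  87  86  86  85  87  87  84  83  86  87  85  84  85  87
145  36  36  37  38  40  43  40  37  37  36  38  39  38  37  43  53  68  85  86  86  85  84  86  86  84  84  85  85  84  84  87  87
146  37  38  37  37  37  36  37  39  38  35  36  52  54  82  86  86  87  87  86  86  84  84  84  85  85  85  86  87  84  86  87  87
147  37  38  37  36  38  37  36  55  81 109 143 101  86  85  86  86  87  85  86  87  84  84  84  85  85  86  87  87  85  86  88  87
148  37  38  37  36  79  85 140 149 148 148 149 102  87  85  86  87  87  85  86  87  87  87  84  85  85  84  87  86  86  87  85  85
149  35  38  37  81 138 147 149 149 149 150 150 101  87  86  86  86  86  63  42  39  80  86  85  86  86  85  86  87  87  87  84  85
150  36  37  36 107 144 149 150 149 150 151 150 102  87  85  85  85  86  48  38  39  65  82  85  85  87  86  85  85  86  87  87  86
151  35  36  36  38 137 150 151 149 148 148 121  81  59  67  82  85  85  49  37  39  55  83  87  85  86  86  87  87  86  86  84  84
152  36  34  37  38 110 144 150 124  63  
[... 3761 characters left out ...]
48 148 145 145 148
159  67  66  64  62  58  58  60  64  64  65  64  64  64  65  83 141 146 149 149 148 150 148 151 147 146 148 149 149
160  71  76  77  84  80  65  63  64  64  64  65  64  65  66 143 146 146 149 147 147 151 149 149 151 147 149 148 144
161  84  86  87  85  85  67  64  65  65  65  65  66  66 112 147 150 147 150 149 147 148 149 148 147 149 149 148 147
162  84  86  87  85  85  67  65  64  65  65  66  66  85 146 151 146 145 146 150 118  89 117 146 145 148 149 149 148
163  88  87  87  88  86  79  74  74  78  78 122 127 147 147 148  94  88  48  43  43  43  42 113 146 148 151 153 151
deck corners z10 [508.72823318 215.676091    10.        ] [ 561.59991206 -267.57529891   10.        ]
```

Run:
```python
from h import *
d=load('top0')
P={k:onz(d,uv,215) for k,uv in dict(ei=(295.8,150.8),eo=(311.8,149.6),po=(272.8,153.8),pi=(256.8,155.6)).items()}
for k in P: print(k,P[k].round(1))
c=(P['ei']+P['eo'])/2; g=(P['po']+P['pi'])/2
v=g-c; print('catch',c,'grip',g,np.linalg.norm(v),'yaw',np.degrees(np.arctan2(-v[0],v[1])))
v=P['pi']-P['eo'];print('yaw',np.degrees(np.arctan2(-v[0],v[1])))
a,b=onz(d,(170+90/4.7,125+380/4.7),10),onz(d,(170+755/4.7,125+298/4.7),10);v=a-b;print('deck yaw',np.degrees(np.arctan2(-v[0],v[1])))
s=load('side0'); 
yaw=np.arctan2(-(g-c)[0],(g-c)[1])
ex=np.array([np.cos(yaw),np.sin(yaw),0]);ey=np.array([-np.sin(yaw),np.cos(yaw),0])
im=cv2.resize(s['image'][140:220,270:330,::-1],None,fx=10,fy=10,interpolation=cv2.INTER_CUBIC)
im=cv2.resize(s['image'][150:210,275:325,::-1],None,fx=10,fy=10,interpolation=cv2.INTER_CUBIC)
for m in(c,g):
  for e in(-24,24):
    Q=[m+e*ey+i*15*ex+j*4*ey+np.array([0,0,dz]) for i in(-1,1) for j in(-1,1) for dz in(0,-46)]
    for p in proj(s,Q): cv2.circle(im,tuple(int(x) for x in ((p+.5-[275,150])*10)),4,(0,0,255),-1)
cv2.imwrite('pics/sidechk.png',im)
```

```text
ei [ 657.2 -135.2  215. ]
eo [ 660.2 -182.4  215. ]
po [649.2 -67.5 215. ]
pi [644.6 -20.6 215. ]
catch [ 658.73993078 -158.8111864   215.        ] grip [646.8867587  -44.05538759 215.        ] 115.36633411842863 yaw 5.897190985708166
yaw 5.537139031807532
deck yaw 6.243795732451141
```

View pics/sidechk.png

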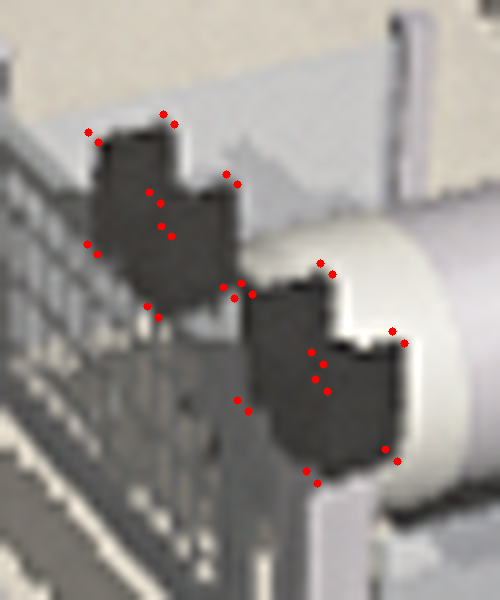

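The projected boxes land within about 1 px of the ears and paddles in the side view: ears centred near (31.5,35) px in the crop, grip near (16.5,21). That is good enough to approach. Next I'll work out the moves.

```bash
cat >> h.py <<'E'
from scipy.spatial.transform import Rotation as Ro
def pose(s): return np.array(s['eef_pos']),Ro.from_euler('xyz',s['tcp_rot'])
def down(yaw_y):  # tool x down, y heading yaw_y (rad)
    y=np.array([np.cos(yaw_y),np.sin(yaw_y),0]);x=np.array([0,0,-1.]);return Ro.from_matrix(np.stack([x,y,np.cross(x,y)],1))
def plan(p,R,way):
    """way: list of (pos,yaw_y_deg,nrows); prints rows"""
    for q,yw,n in way:
        q=np.array(q,float);Rt=down(np.radians(yw)); rv=(R.inv()*Rt).as_rotvec()
        dp=(q-p)/n
        for i in range(n):
            Ri=R*Ro.from_rotvec(rv*i/n)
            print((Ri.inv().apply(dp)).round(1).tolist(),(rv/n).round(3).tolist())
        p,R=q,Rt
E
python3 - <<'E'
from h import *
from cell import env
p,R=pose(env.state());print(p,R.as_matrix().round(3),np.degrees(np.arctan2(R.as_matrix()[1,1],R.as_matrix()[0,1])))
E
```

```text
[249.56229132 572.98402082 404.2388754 ] [[-0.     0.399  0.917]
 [-0.001  0.917 -0.399]
 [-1.    -0.001 -0.   ]] 66.46480570874961
```

Run:
```python
from h import *
from cell import env
p,R=pose(env.state())
plan(p,R,[([249,573,480],66.5,2),([658.5,-159.5,480],95.9,18)])
```

```text
[-37.9, -0.1, -0.3] [-0.0, -0.0, 0.0]
[-37.9, -0.1, -0.3] [-0.0, -0.0, 0.0]
[0.0, -28.2, 37.1] [-0.029, 0.0, 0.0]
[0.0, -29.3, 36.3] [-0.029, 0.0, 0.0]
[0.0, -30.3, 35.4] [-0.029, 0.0, 0.0]
[0.0, -31.3, 34.5] [-0.029, 0.0, 0.0]
[0.0, -32.3, 33.6] [-0.029, 0.0, 0.0]
[0.0, -33.2, 32.7] [-0.029, 0.0, 0.0]
[-0.0, -34.1, 31.7] [-0.029, 0.0, 0.0]
[0.0, -35.0, 30.8] [-0.029, 0.0, 0.0]
[0.0, -35.9, 29.7] [-0.029, 0.0, 0.0]
[0.0, -36.7, 28.7] [-0.029, 0.0, 0.0]
[0.0, -37.5, 27.6] [-0.029, 0.0, 0.0]
[0.0, -38.3, 26.6] [-0.029, 0.0, 0.0]
[0.0, -39.1, 25.5] [-0.029, 0.0, 0.0]
[0.0, -39.8, 24.3] [-0.029, 0.0, 0.0]
[0.0, -40.4, 23.2] [-0.029, 0.0, 0.0]
[0.0, -41.1, 22.0] [-0.029, 0.0, 0.0]
[0.0, -41.7, 20.9] [-0.029, 0.0, 0.0]
[0.0, -42.3, 19.7] [-0.029, 0.0, 0.0]
```

Request:
{"name": "jog_arm", "arguments": {
  "deltas": [-38, 0, 0, 0, 0, 0, 1, -38, 0, 0, 0, 0, 0, 1, 0, -28, 37, -0.03, 0, 0, 1, 0, -29, 36, -0.03, 0, 0, 1, 0, -30, 35, -0.03, 0, 0, 1, 0, -31, 34, -0.03, 0, 0, 1, 0, -32, 34, -0.03, 0, 0, 1, 0, -33, 33, -0.03, 0, 0, 1, 0, -34, 32, -0.03, 0, 0, 1, 0, -35, 31, -0.03, 0, 0, 1]
}}

```text
t: 1.35
eef_pos: [438.4, 243.5, 480.3]
tcp_rot: [-2.006, 1.564, -2.164]
ft_force: [0.6, 0.7, 0.1]
opening: 1.001
```

Request:
{"name": "jog_arm", "arguments": {
  "deltas": [0, -36, 30, -0.03, 0, 0, 1, 0, -37, 29, -0.03, 0, 0, 1, 0, -38, 28, -0.03, 0, 0, 1, 0, -38, 27, -0.03, 0, 0, 1, 0, -39, 26, -0.03, 0, 0, 1, 0, -40, 24, -0.03, 0, 0, 1, 0, -40, 23, -0.03, 0, 0, 1]
}}

```text
t: 2.22
eef_pos: [612.1, -47.1, 479.7]
tcp_rot: [-2.542, 1.563, -2.483]
ft_force: [-0.6, -0.0, 0.4]
opening: 1.004
```

Run:
```python
from h import *
from cell import env
s=env.state();p,R=pose(s);print(s['t'],p,s['joints'].round(2),s['ft_force'])
plan(p,R,[([658.5,-159.5,470],95.9,5)])
```

```text
2.225 [612.11103498 -47.12402596 479.66256656] [-0.18  0.41  1.48 -0.01  1.25 -1.81] [-0.58707555 -0.03057762  0.42763422]
[2.0, -23.0, 8.0] [-0.009, -0.001, 0.001]
[2.0, -23.0, 7.7] [-0.009, -0.001, 0.001]
[2.0, -23.1, 7.5] [-0.009, -0.001, 0.001]
[2.0, -23.2, 7.3] [-0.009, -0.001, 0.001]
[1.9, -23.2, 7.1] [-0.009, -0.001, 0.001]
```

Request:
{"name": "jog_arm", "arguments": {
  "deltas": [2, -23, 8, -0.01, 0, 0, 1, 2, -23, 8, -0.01, 0, 0, 1, 2, -23, 8, -0.01, 0, 0, 1, 2, -23, 7, -0.01, 0, 0, 1, 2, -23, 7, -0.01, 0, 0, 1, 0, 0, 0, 0, 0, 0, 1]
}}

```text
t: 2.98
eef_pos: [661.4, -166.0, 465.7]
tcp_rot: [-2.972, 1.558, -2.865]
ft_force: [0.3, 0.8, -0.6]
opening: 0.999
```

Run:
```python
from h import *
from cell import env
s=env.state();p,R=pose(s);print(s['t'],p,s['joints'].round(2),s['ft_force'])
plan(p,R,[([658.5,-159.5,425],95.9,2)])
```

```text
2.975 [ 661.37674279 -166.00892369  465.72274528] [-0.34  0.53  1.32 -0.01  1.3  -2.02] [ 0.32736603  0.78927767 -0.55334904]
[20.4, 3.4, -0.8] [0.002, -0.006, 0.001]
[20.4, 3.4, -1.0] [0.002, -0.006, 0.001]
```

Request:
{"name": "jog_arm", "arguments": {
  "deltas": [20, 3, -1, 0, -0.006, 0, 1, 20, 3, -1, 0, -0.006, 0, 1, 0, 0, 0, 0, 0, 0, 1]
}}

```text
t: 3.35
eef_pos: [657.7, -158.4, 424.7]
tcp_rot: [-2.171, 1.569, -2.064]
ft_force: [0.1, -1.0, 0.4]
opening: 1.002
```

Run:
```python
from h import *
from cell import env
d=snap('side','side1')
s=env.state();p,R=pose(s);print(s['t'],p,s['ft_force'],'grasp',p+R.apply([171,0,0]))
plan(p,R,[([658.5,-159.5,368],95.9,3)])
c=d['image'][90:220,240:390,::-1]; cv2.imwrite('pics/side1c.png',cv2.resize(c,None,fx=5,fy=4.6,interpolation=cv2.INTER_CUBIC))
```

```text
3.4 [ 657.83633533 -158.5136111   425.8135129 ] [1.16000155 0.12033131 0.73119275] grasp [ 658.00838304 -158.8189032   254.81387197]
[19.3, -0.3, 0.2] [0.001, 0.0, 0.001]
[19.3, -0.3, 0.2] [0.001, 0.0, 0.001]
[19.3, -0.3, 0.2] [0.001, 0.0, 0.001]
```

View pics/side1c.png

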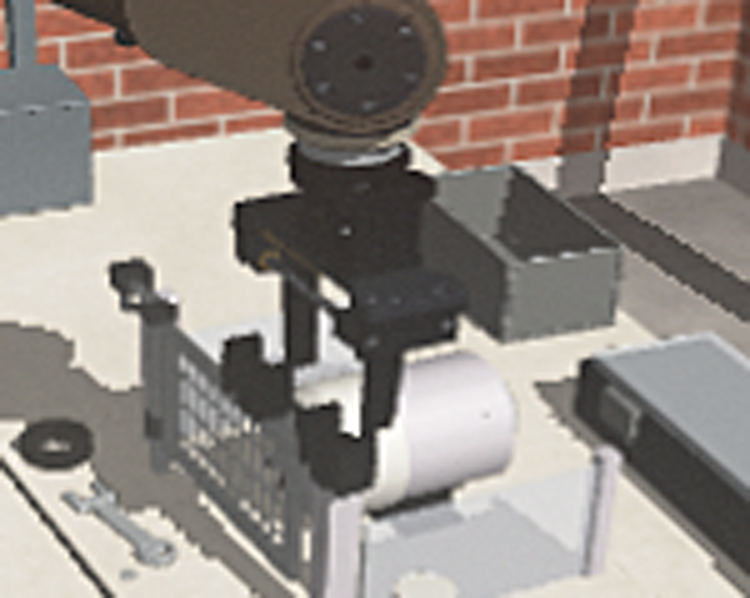

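The open fingers straddle the ears: the outer fingertip is near (380,440) and the inner one near (300,365). I'll descend.

Request:
{"name": "jog_arm", "arguments": {
  "deltas": [20, 0, 0, 0, 0, 0, 1, 20, 0, 0, 0, 0, 0, 1, 17, 0, 0, 0, 0, 0, 1, 0, 0, 0, 0, 0, 0, 1]
}}

```text
t: 3.9
eef_pos: [658.4, -157.6, 371.7]
tcp_rot: [-0.638, 1.564, -0.531]
ft_force: [-0.4, 0.8, -0.2]
opening: 1.001
```

Run:
```python
from h import *
from cell import env
s=env.state();p,R=pose(s);print(s['t'],p,s['ft_force'],'grasp',p+R.apply([171,0,0]))
plan(p,R,[([658.5,-159.5,367],95.9,1)])
```

```text
3.9 [ 658.37509449 -157.58529254  371.68638511] [-0.3716808   0.77068005 -0.22362421] grasp [ 659.41654363 -158.19650434  200.69064889]
[4.7, -1.9, -0.1] [0.005, 0.006, 0.004]
```

Request:
{"name": "jog_arm", "arguments": {
  "deltas": [4, -1.2, 0, 0, 0.006, 0, 1, 0, 0, 0, 0, 0, 0, 0.64, 0, 0, 0, 0, 0, 0, 0.64, 0, 0, 0, 0, 0, 0, 0.64, 0, 0, 0, 0, 0, 0, 0.6]
}}

```text
t: 4.53
eef_pos: [658.8, -159.0, 370.0]
tcp_rot: [-1.195, 1.565, -1.088]
ft_force: [0.1, -0.2, 0.7]
opening: 0.639
```

Run:
```python
from h import *
from cell import env
s=env.state();p,R=pose(s);print(s['t'],p,s['ft_force'],s['opening'],'grasp',p+R.apply([171,0,0]))
plan(p,R,[([658.5,-159.5,367],95.9,1)])
```

```text
4.525 [ 658.77069131 -158.96400372  369.99629687] [ 0.10627765 -0.20592171  0.65731937] 0.6385588015840442 grasp [ 659.25615438 -159.88943325  198.99949016]
[3.0, -0.5, -0.3] [0.005, 0.002, 0.006]
```

Request:
{"name": "jog_arm", "arguments": {
  "deltas": [3, 0, 0, 0, 0, 0, 0.6, 0, 0, 0, 0, 0, 0, 0.57, 0, 0, 0, 0, 0, 0, 0.57, 0, 0, 0, 0, 0, 0, 0.57]
}}

```text
t: 5.03
eef_pos: [658.8, -158.6, 366.7]
tcp_rot: [-1.179, 1.565, -1.071]
ft_force: [0.0, 0.3, -0.9]
opening: 0.572
```

Request:
{"name": "jog_arm", "arguments": {
  "deltas": [0, 0, 0, 0, 0, 0, 0.5, 0, 0, 0, 0, 0, 0, 0.5, 0, 0, 0, 0, 0, 0, 0.5]
}}

```text
t: 5.4
eef_pos: [658.8, -158.9, 366.7]
tcp_rot: [-1.187, 1.565, -1.08]
ft_force: [0.3, -0.2, -1.1]
opening: 0.498
```

Run:
```python
from h import *
from cell import env
s=env.state();p,R=pose(s);print(s['t'],p,s['ft_force'],R.inv().apply(s['ft_force']),s['opening'],'grasp',p+R.apply([171,0,0]))
```

```text
5.4 [ 658.80661473 -158.88266363  366.69348526] [ 0.32259374 -0.21661935 -1.12031847] [ 1.12228146 -0.24396715  0.2950737 ] 0.4978847891959253 grasp [ 659.2724302  -159.75329712  195.69633612]
```

Request:
{"name": "jog_arm", "arguments": {
  "deltas": [0, 0, 0, 0, 0, 0, 0.42, 0, 0, 0, 0, 0, 0, 0.42, 0, 0, 0, 0, 0, 0, 0.3, 0, 0, 0, 0, 0, 0, 0.3, 0, 0, 0, 0, 0, 0, 0.3, 0, 0, 0, 0, 0, 0, 0.3]
}}

```text
t: 6.15
eef_pos: [658.8, -158.3, 366.5]
tcp_rot: [-1.155, 1.566, -1.048]
ft_force: [-0.6, 2.1, -0.8]
opening: 0.389
```

Run:
```python
from h import *
from cell import env
d=snap('side','side2')
s=env.state();p,R=pose(s);print(s['t'],p,R.inv().apply(s['ft_force']),s['moment'],s['opening'],'grasp',p+R.apply([171,0,0]))
c=d['image'][120:220,240:360,::-1]; cv2.imwrite('pics/side2c.png',cv2.resize(c,None,fx=6,fy=6,interpolation=cv2.INTER_CUBIC))
```

```text
6.2 [ 658.79395702 -158.32672484  366.55463217] [ 1.30939053  2.21254375 -0.28176111] [ 0.42416012 -0.01360359 -0.04595759] 0.38961776238272844 grasp [ 659.18323781 -158.98583498  195.55634553]
```

View pics/side2c.png

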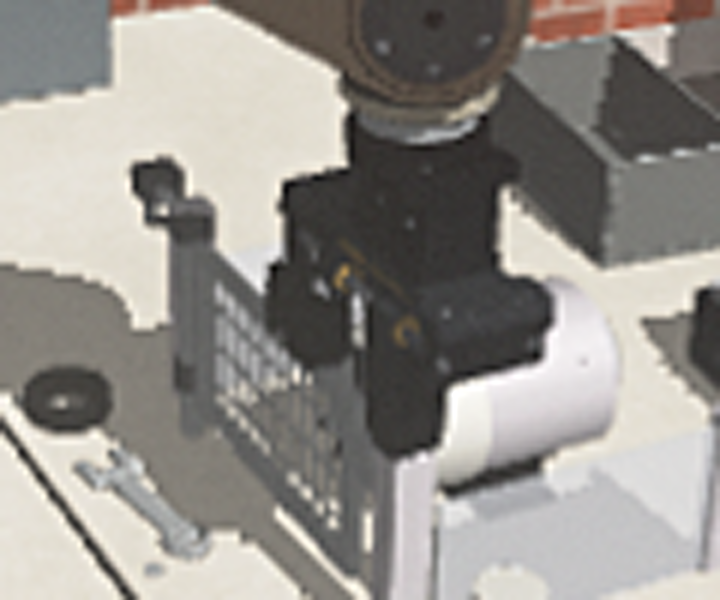

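Opening 0.389 corresponds to about 37 mm, so both ears are at their stops, and the lateral force is only about 2 N. Next I'll release and lift.

Request:
{"name": "jog_arm", "arguments": {
  "deltas": [0, 0, 0, 0, 0, 0, 0.7, 0, 0, 0, 0, 0, 0, 1, 0, 0, 0, 0, 0, 0, 1, 0, 0, 0, 0, 0, 0, 1, -28, 0, 0, 0, 0, 0, 1, -28, 0, 0, 0, 0, 0, 1, 0, 0, 0, 0, 0, 0, 1]
}}

```text
t: 7.08
eef_pos: [658.7, -158.6, 423.7]
tcp_rot: [-1.325, 1.566, -1.218]
ft_force: [-0.5, 0.5, 0.6]
opening: 0.991
```

Run:
```python
from h import *
from cell import env
s=env.state();p,R=pose(s);print(s['t'],p,R.inv().apply(s['ft_force']),s['opening'],'grasp',p+R.apply([171,0,0]))
plan(p,R,[([647.5,-44.6,424],95.9,4)])
```

```text
7.075 [ 658.66941449 -158.64212148  423.65095629] [-0.56758952  0.51498697 -0.47235472] 0.9909263299923666 grasp [ 658.97736482 -159.47764491  252.65327482]
[-0.2, 28.6, 0.3] [0.001, 0.0, 0.001]
[-0.2, 28.6, 0.3] [0.001, 0.0, 0.001]
[-0.2, 28.6, 0.2] [0.001, 0.0, 0.001]
[-0.1, 28.6, 0.2] [0.001, 0.0, 0.001]
```

Request:
{"name": "jog_arm", "arguments": {
  "deltas": [0, 28, 0, 0, 0, 0, 1, 0, 28, 0, 0, 0, 0, 1, 0, 28, 0, 0, 0, 0, 1, 0, 28, 0, 0, 0, 0, 1, 0, 0, 0, 0, 0, 0, 1]
}}

```text
t: 7.7
eef_pos: [645.8, -44.8, 417.3]
tcp_rot: [-2.487, 1.565, -2.381]
ft_force: [-0.4, -0.3, -0.3]
opening: 0.997
```

Run:
```python
from h import *
from cell import env
d=snap('side','side3')
e=snap('top','top3')
s=env.state();p,R=pose(s);print(s['t'],p,R.inv().apply(s['ft_force']),s['opening'],'grasp',p+R.apply([171,0,0]))
plan(p,R,[([647.5,-44.6,367],95.9,3)])
c=d['image'][100:220,220:360,::-1]; cv2.imwrite('pics/side3c.png',cv2.resize(c,None,fx=5,fy=5,interpolation=cv2.INTER_CUBIC))
c=e['image'][125:215,170:340,::-1]; cv2.imwrite('pics/top3c.png',cv2.resize(c,None,fx=4.7,fy=4.7,interpolation=cv2.INTER_CUBIC))
```

```text
7.8 [646.0319434  -46.4082328  417.47309084] [ 0.17647788 -1.16418118  0.42767532] 0.9984197327869414 grasp [645.38509875 -47.12766928 246.47582769]
[16.8, 0.6, 0.6] [0.001, -0.001, 0.001]
[16.8, 0.6, 0.6] [0.001, -0.001, 0.001]
[16.8, 0.6, 0.6] [0.001, -0.001, 0.001]
```

View pics/side3c.png

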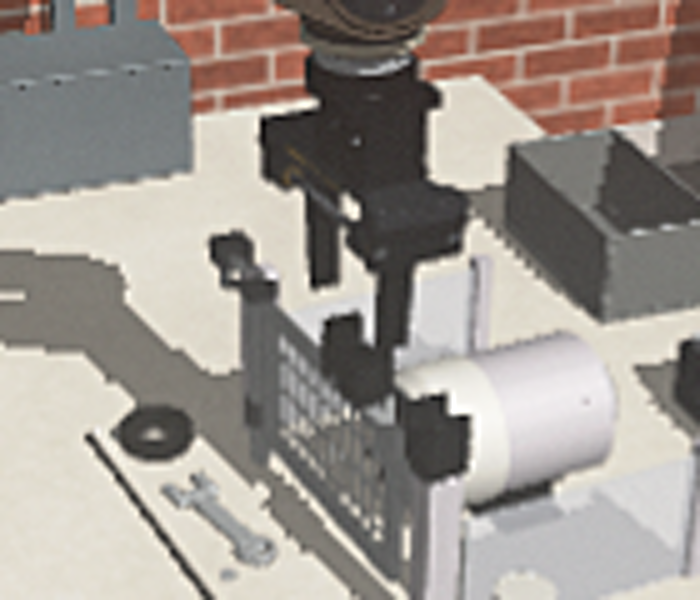

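View pics/top3c.png

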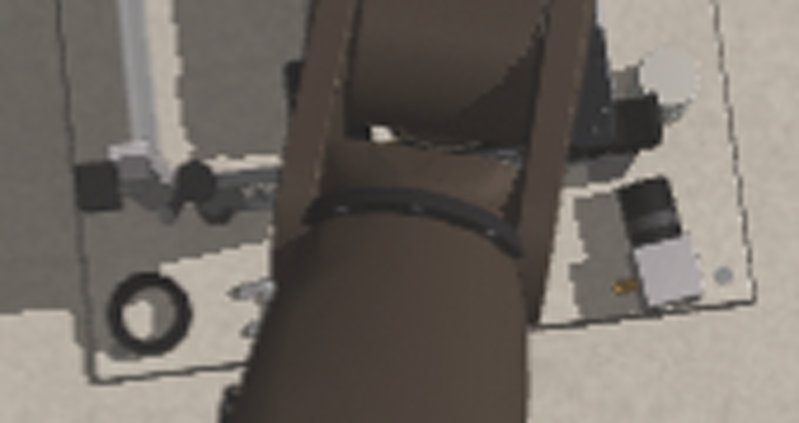

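The ears stay squeezed: in the side view the post block's ears at (435,430) now sit tight against it. The fingers straddle the paddles near (350,350). I'll descend on the grip.

Request:
{"name": "jog_arm", "arguments": {
  "deltas": [17, 0.6, 0.6, 0, 0, 0, 1, 17, 0.6, 0.6, 0, 0, 0, 1, 16, 0.6, 0.6, 0, 0, 0, 1, 0, 0, 0, 0, 0, 0, 1]
}}

```text
t: 8.3
eef_pos: [647.5, -47.0, 361.7]
tcp_rot: [-2.715, 1.563, -2.613]
ft_force: [-0.2, 0.4, 0.8]
opening: 1.0
```

Run:
```python
from h import *
from cell import env
s=env.state();p,R=pose(s);print(s['t'],p,R.inv().apply(s['ft_force']),s['opening'],'grasp',p+R.apply([171,0,0]))
plan(p,R,[([647.5,-44.6,366],95.9,1)])
```

```text
8.3 [647.4810373  -47.03580693 361.67810738] [-0.80192059  0.44755242 -0.14039671] 0.9995223770688498 grasp [646.32996512 -47.70744161 190.68330062]
[-4.3, 2.4, 0.2] [-0.001, -0.007, 0.003]
```

Request:
{"name": "jog_arm", "arguments": {
  "deltas": [-4, 2.5, 0, 0, -0.007, 0.003, 1, 0, 0, 0, 0, 0, 0, 0.64, 0, 0, 0, 0, 0, 0, 0.64, 0, 0, 0, 0, 0, 0, 0.64]
}}

```text
t: 8.8
eef_pos: [647.5, -44.4, 367.4]
tcp_rot: [-0.237, 1.568, -0.135]
ft_force: [0.1, 0.3, -0.8]
opening: 0.74
```

Run:
```python
from h import *
from cell import env
s=env.state();p,R=pose(s);print(s['t'],p,R.inv().apply(s['ft_force']),s['opening'],'grasp',p+R.apply([171,0,0]))
plan(p,R,[([647.5,-44.6,366],95.9,1)])
```

```text
8.8 [647.46243808 -44.37004982 367.37967363] [0.76916291 0.32072951 0.12039483] 0.7404076211017743 grasp [647.94857248 -44.4360516  196.38037739]
[1.4, -0.2, 0.0] [-0.001, 0.003, 0.001]
```

Request:
{"name": "jog_arm", "arguments": {
  "deltas": [0, 0, 0, 0, 0, 0, 0.55, 0, 0, 0, 0, 0, 0, 0.55, 0, 0, 0, 0, 0, 0, 0.55, 0, 0, 0, 0, 0, 0, 0.5, 0, 0, 0, 0, 0, 0, 0.5]
}}

```text
t: 9.43
eef_pos: [647.4, -44.4, 367.6]
tcp_rot: [-0.338, 1.568, -0.235]
ft_force: [0.3, 0.6, 0.7]
opening: 0.504
```

Request:
{"name": "jog_arm", "arguments": {
  "deltas": [0, 0, 0, 0, 0, 0, 0.3, 0, 0, 0, 0, 0, 0, 0.3, 0, 0, 0, 0, 0, 0, 0.3, 0, 0, 0, 0, 0, 0, 0.3, 0, 0, 0, 0, 0, 0, 0.3]
}}

```text
t: 10.05
eef_pos: [647.4, -44.3, 367.6]
tcp_rot: [-0.496, 1.568, -0.393]
ft_force: [-0.3, 0.6, 0.0]
opening: 0.391
```

Run:
```python
from h import *
from cell import env
s=env.state();p,R=pose(s);print(s['t'],p,R.inv().apply(s['ft_force']),s['opening'],'grasp',p+R.apply([171,0,0]))
plan(p,R,[([647.5,-44.6,366],95.9,1)])
```

```text
10.05 [647.40919065 -44.28465301 367.6195901 ] [-0.03295357  0.67584881 -0.25978949] 0.39139934125077236 grasp [647.92288983 -44.49736409 196.620494  ]
[1.6, -0.3, 0.1] [0.0, 0.003, 0.002]
```

Opening 0.391 (about 37 mm), with balanced forces, so the grip is fully squeezed. I'll start the swing about the hinge, which is at +165 mm in tool y.

Request:
{"name": "jog_arm", "arguments": {
  "deltas": [0, 0.2, -6.6, 0.04, 0, 0, 0.3, 0, 0.5, -13, 0.08, 0, 0, 0.3, 0, 0.5, -13, 0.08, 0, 0, 0.3, 0, 0, 0, 0, 0, 0, 0.3]
}}

```text
t: 10.55
eef_pos: [614.0, -44.6, 367.6]
tcp_rot: [-0.585, 1.568, -0.686]
ft_force: [-0.6, 0.6, -1.9]
opening: 0.393
```

```bash
cat >> h.py <<'E'
def gate():
    from cell import env
    s=env.state();p,R=pose(s);g=p+R.apply([171,0,0]);M=R.as_matrix()
    H=np.array([631.3,119.8]);v=H-g[:2]
    th=np.degrees(np.arctan2(v[0],v[1])+np.radians(5.7)); yw=np.degrees(np.arctan2(M[1,1],M[0,1]))
    print('t',s['t'],'p',p.round(1),'g',g.round(1),'F',R.inv().apply(s['ft_force']).round(1),'M',R.inv().apply(s['moment']).round(2),'op',round(s['opening'],3),'r',np.linalg.norm(v).round(1),'theta',th.round(2),'tool theta',(95.7-yw).round(2),'tilt',M[2,1].round(3),M[2,2].round(3))
E
python3 -c "
from h import *
gate()"
```

```text
t 10.55 p [614.  -44.6 367.6] g [614.4 -44.9 196.6] F [ 1.9  0.6 -0.6] M [-0.21  0.07 -0.07] op 0.393 r 165.6 theta 11.56 tool theta 11.49 tilt -0.002 0.003
```

Run:
```python
from h import *
d=snap('side','side4')
c=d['image'][100:220,220:360,::-1]; cv2.imwrite('pics/side4c.png',cv2.resize(c,None,fx=5,fy=5,interpolation=cv2.INTER_CUBIC))
gate()
```

```text
t 10.6 p [614.4 -44.6 367.6] g [614.8 -44.9 196.6] F [ 0.4  0.3 -1. ] M [-0.24  0.23 -0.17] op 0.392 r 165.6 theta 11.41 tool theta 11.42 tilt -0.002 0.003
```

View pics/side4c.png

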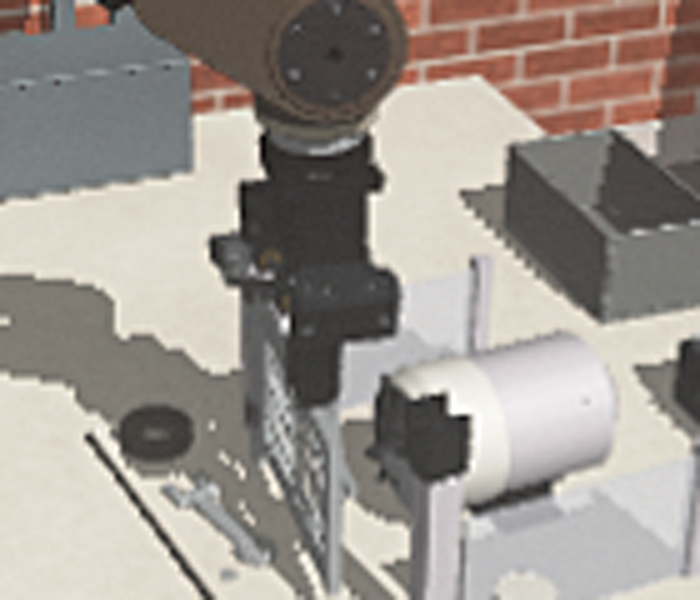

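The gate edge at (330,580) has left the post and follows the tool. I'll continue the swing.

Request:
{"name": "jog_arm", "arguments": {
  "deltas": [0, 0.5, -13, 0.08, 0, 0, 0.3, 0, 0.5, -13, 0.08, 0, 0, 0.3, 0, 0.5, -13, 0.08, 0, 0, 0.3, 0, 0.5, -13, 0.08, 0, 0, 0.3, 0, 0.5, -13, 0.08, 0, 0, 0.3]
}}

```text
t: 11.22
eef_pos: [553.2, -26.5, 367.6]
tcp_rot: [-0.814, 1.566, -1.314]
ft_force: [2.8, -4.8, -2.7]
opening: 0.393
```

```bash
python3 -c "
from h import *
gate()"
```

```text
t 11.225 p [553.2 -26.5 367.6] g [553.5 -27.3 196.6] F [ 2.7 -2.9  4.8] M [-0.66 -0.35 -0.56] op 0.393 r 166.4 theta 33.59 tool theta 34.35 tilt -0.004 0.004
```

Request:
{"name": "jog_arm", "arguments": {
  "deltas": [0, 0.6, -13, 0.078, 0, 0, 0.3, 0, 0.6, -13, 0.078, 0, 0, 0.3, 0, 0.6, -13, 0.078, 0, 0, 0.3, 0, 0.6, -13, 0.078, 0, 0, 0.3]
}}

```text
t: 11.72
eef_pos: [512.2, 4.7, 367.5]
tcp_rot: [-1.023, 1.562, -1.836]
ft_force: [-4.8, -0.0, 3.5]
opening: 0.396
```

```bash
python3 -c "
from h import *
gate()"
```

```text
t 11.725 p [512.2   4.7 367.5] g [511.8   3.3 196.5] F [-3.5 -3.5 -3.2] M [-0.55  0.85 -0.29] op 0.396 r 166.9 theta 51.42 tool theta 52.27 tilt -0.007 0.004
```

Request:
{"name": "jog_arm", "arguments": {
  "deltas": [0, 0.7, -13, 0.076, 0, 0, 0.3, 0, 0.7, -13, 0.076, 0, 0, 0.3, 0, 0.7, -13, 0.076, 0, 0, 0.3, 0, 0.7, -13, 0.076, 0, 0, 0.3]
}}

```text
t: 12.22
eef_pos: [482.5, 48.1, 367.6]
tcp_rot: [-1.115, 1.559, -2.236]
ft_force: [-4.0, -3.5, 0.7]
opening: 0.395
```

```bash
python3 -c "
from h import *
gate()"
```

```text
t 12.225 p [482.5  48.1 367.6] g [481.2  46.5 196.6] F [-0.6 -5.2  1.4] M [ 0.04 -0.43 -0.38] op 0.395 r 167.0 theta 69.66 tool theta 69.92 tilt -0.011 0.005
```

Request:
{"name": "jog_arm", "arguments": {
  "deltas": [0, 0.2, -11, 0.065, 0, 0, 0.3, 0, 0.2, -11, 0.065, 0, 0, 0.3, 0, 0, 0, 0, 0, 0, 0.3, 0, 0, 0, 0, 0, 0, 0.3]
}}

```text
t: 12.72
eef_pos: [474.5, 68.4, 367.6]
tcp_rot: [-1.03, 1.557, -2.279]
ft_force: [-5.1, -5.7, 1.1]
opening: 0.389
```

Run:
```python
from h import *
gate()
for n in('side','top'):
    d=snap(n,n+'5');c=d['image'][100:240,180:360,::-1]; cv2.imwrite(f'pics/{n}5c.png',cv2.resize(c,None,fx=4.2,fy=4.2,interpolation=cv2.INTER_CUBIC))
gate()
```

```text
t 12.725 p [474.5  68.4 367.6] g [472.9  66.5 196.6] F [-1.  -6.7  3.8] M [ 0.15 -0.51 -0.39] op 0.389 r 167.1 theta 77.11 tool theta 77.25 tilt -0.012 0.007
t 12.825 p [474.5  68.3 367.6] g [472.9  66.4 196.6] F [ 0.4 -5.9  3.3] M [ 0.17 -0.45 -0.45] op 0.399 r 167.1 theta 77.08 tool theta 77.26 tilt -0.012 0.007
```

View pics/side5c.png

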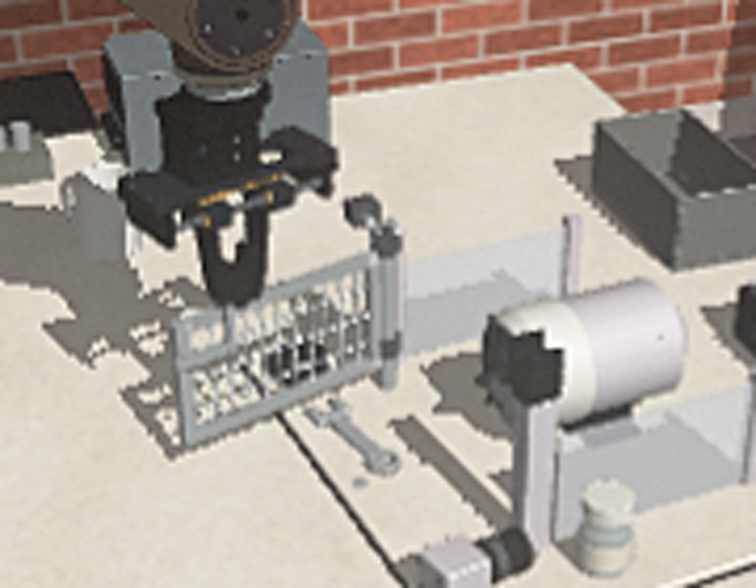

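View pics/top5c.png

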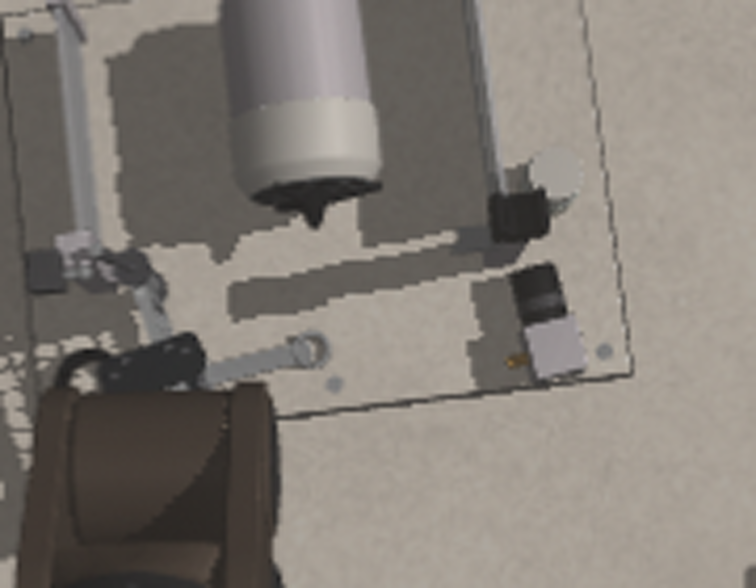

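Request:
{"name": "jog_arm", "arguments": {
  "deltas": [0, -0.8, 0, 0, 0, 0, 0.3, 0, 0, 0, 0, 0, 0, 0.3, 0, 0, 0, 0, 0, 0, 0.3]
}}

```text
t: 13.2
eef_pos: [474.7, 67.2, 367.6]
tcp_rot: [-1.001, 1.557, -2.247]
ft_force: [-2.1, -2.4, -0.3]
opening: 0.393
```

Run:
```python
from h import *
gate()
d=snap('side','side6')
a=onz(d,(180+180/4.2,100+325/4.2),165);b=onz(d,(180+375/4.2,100+255/4.2),165);v=b-a
print(a,b,np.linalg.norm(v),'gate angle',np.degrees(np.arctan2(v[0],v[1]))+5.7)
gate()
x=load('side5')['image'].astype(int)-d['image'];print('diff',abs(x).max(2)[150:215,215:275].mean())
```

```text
t 13.2 p [474.7  67.2 367.6] g [473.3  65.4 196.6] F [ 0.3 -2.8  1.6] M [ 0.05 -0.31 -0.1 ] op 0.393 r 167.1 theta 76.7 tool theta 77.05 tilt -0.012 0.007
[419.12299217  39.16440397 165.        ] [615.84506493 101.1174535  165.        ] 206.24682848499114 gate angle 78.21938910200684
t 13.25 p [474.7  67.2 367.6] g [473.3  65.4 196.6] F [ 0.  -3.9  2.3] M [ 0.   -0.28 -0.12] op 0.391 r 167.1 theta 76.7 tool theta 77.05 tilt -0.012 0.007
diff 7.127435897435897
```

The picture-based gate angle is about 78°, which agrees with about 77° from the tool. In the top view the ears read about 40 mm across at (520,215), so they are still squeezed, and the wrench and pump look undisturbed. Handing in.

Run:
```python
from cell import env
print(env.job_done())
```

```text
the job is handed in; nothing more can be done
None
```

The gate is open at about 77° and the arm is holding it by its squeezed grip. I handed the job in at about 13.3 s of the 48 s allowed.

- **Order:** I squeezed the post catch fully first (finger gap about 37 mm). I let it go, and the pictures taken afterwards show both ears still squeezed in. Only then did I squeeze the gate grip fully (about 37 mm) and swing the gate towards the robot, past its detent.
- **Gate angle:** the tool pose gives 76.7–77.1° and the gate's top rail in the side picture gives 78.2°.
- **Hold:** the last reading before handing in had the grip at about 37 mm and the arm still. The side load at the grip was about 3–4 N, down from about 6 N after a small sideways correction.
- **Disagreement:** the distance from the grip to my estimated hinge came out at 167 mm instead of the stated 165 mm. That fits an error of about 2 mm in my hinge position.
- **Other things on the deck and table:** the wrench and pump look undisturbed in the last pictures. I checked by eye only. The arm hid part of the tape roll in the last top view, and I did not check the screwdriver, spool and cup one by one.

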